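# Pour binding nuts into a shallow dish, lip down

### The job

Take the blue scoop by its black handle and pour all five brass nuts into the shallow steel dish without any bouncing out: first rest the scoop's lip lightly on the dish's floor with the nuts still in the scoop, then tip it up keeping the lip low over the dish until all have slid out. Leave the dish where it stands, put the empty scoop back flat on its cork mat and let go; do not disturb the other things on the worktop.

Things in the scene. Friction and masses are not known exactly. Their poses are not given: they have to be found in the camera images.
- scoop_grip (a point): Middle of the handle of the blue sheet-metal parts scoop (loose, about 0.22 kg). The handle is a black block 44 long (scoop x), 16 wide (y), 26 high, its middle 77 above the scoop's underside, over the open trough, held by a blue neck at the back (+x); 32 of free air below it. Axes are the scoop's: z up when it stands flat, -x towards the pouring lip, +x towards the closed back.
- scoop_lip (a point): Middle of the scoop's straight lower front edge, the pouring lip: 78 along -x and 77 below the handle's middle. Axes as the scoop's. The trough behind it has a flat floor 3 thick, 110 long, 60 wide (66 at the flared lip), walls 32 high (17 near the lip), open front. With the lip tipped down, nuts begin to slide at 25 to 36 degrees (friction varies); at about 50 all slide off.
- dish_floor (a point): Centre of the inner floor of the loose round stainless dish (140 across the rim, 18 high, flat floor about 110 across and 4 above the worktop, walls 3 thick and leaning outwards, about 0.5 kg). z is up. With the lip in the middle of the dish, the scoop must be tilted at least 15 degrees to clear the rim.
- mat_top (a point): Centre of the top face of the fixed cork mat, 160 x 120 x 4 mm, long side along its x, on which the scoop stands at the start (handle roughly over the mat's centre) and to which it is returned.
- nut0_mid (a point): Centre of one of the five loose brass hex nuts, 17 across flats, 8 thick, about 12 g; z is its hole's axis. At the start it lies flat in the scoop. Nuts lying in front of the lip block those behind unless the lip is lifted a little and drawn back over the dish.
- nut1_mid (a point): Centre of one of the five loose brass hex nuts, 17 across flats, 8 thick, about 12 g; z is its hole's axis. At the start it lies flat in the scoop. Nuts lying in front of the lip block those behind unless the lip is lifted a little and drawn back over the dish.
- nut2_mid (a point): Centre of one of the five loose brass hex nuts, 17 across flats, 8 thick, about 12 g; z is its hole's axis. At the start it lies flat in the scoop. Nuts lying in front of the lip block those behind unless the lip is lifted a little and drawn back over the dish.
- nut3_mid (a point): Centre of one of the five loose brass hex nuts, 17 across flats, 8 thick, about 12 g; z is its hole's axis. At the start it lies flat in the scoop. Nuts lying in front of the lip block those behind unless the lip is lifted a little and drawn back over the dish.
- nut4_mid (a point): Centre of one of the five loose brass hex nuts, 17 across flats, 8 thick, about 12 g; z is its hole's axis. At the start it lies flat in the scoop. Nuts lying in front of the lip block those behind unless the lip is lifted a little and drawn back over the dish.
- eyebolt_a: Bystander: stainless eyebolt lying flat, 100 long along x, 10 thick, eye 40 across at +x. Origin under the shank's eye end.
- eyebolt_b: Bystander: second stainless eyebolt, like the first.
- deck_patch: Bystander: black polymer deck patch, 120 x 80 x 5, origin at the centre of its underside.
- binding_lever: Bystander: yellow binding lever, about 118 long along x, 32 wide, 14 high, origin at the underside.
- crimper: Bystander: steel crimping tool with red grips, about 220 long along x, 76 wide, 18 high, origin at the underside.
- heat_plate: Bystander: small fixed heat plate, 150 (x) x 170 (y) x 46 high, red rocker switch on the face towards the robot. Origin at the centre of its underside.
Things that resemble listed ones, but are neither listed nor needed, are in the scene too. Of the things that look like the part that bears mat_top, take the one that is nearest to the robot's base at the start.

How it is judged:
By the outcome, as a careful person would: the job done as asked, in the order asked, and still so for the second after the job is handed in, with the robot touching nothing.
It also fails if it takes over 58 s, if anything falls off the work surface, if the arm or the gripper's body presses on something with over 40 N, if the wrist force passes 120 N, or if a joint passes its speed limit or range.

### The arm

A 6-joint arm with a two-finger parallel gripper is mounted at the origin on the work surface. World frame = base frame: x ahead of the robot, y to its left, z up, the work surface at z = 0. Lengths are in m, angles in rad, forces in N, time in s.
With the tool pointing down it reaches from about 0.425 to 0.95 m from the base axis. Payload 3.5 kg.
Tool frame: the origin (TCP) lies at the very end of the fingers, on their centre line; the grasp point (between the pads) lies 19 mm behind it; z points along the fingers, y is the line along which they close (so a half turn about z gives the same grasp; the last joint's range is limited). The gripper opens to 85 mm and grips with 20 to 120 N. Pads are 22 mm wide; open, the fingers measure 114 mm over their backs; the gripper's body (76 mm by 85 mm) begins 54 mm behind the grasp point. The pads swing forward as they close: fully open they stand 13 mm farther back than shut.
Start: joints at [1.149, 0.286, 1.577, -0, 1.279, -0.15], TCP at [0.181, 0.65, 0.231] pointing down, gripper open.
Joint ranges: [-2.77, 2.77], [-0.9, 2.22], [0.21, 2.48], [-1.53, 4.67], [0.24, 2.81], [-2.84, 2.84]. Speed limits (rad/s): [2.79, 2.79, 3.14, 3.14, 3.14, 3.14].

### API

Orientations are given as a unit quaternion [x, y, z, w].
In Python, from plant import ctrl gives the robot as it stands.
- The arm moves only by the tool carry_out, never from a script. Its argument "deltas" is one flat list of numbers, 6 for each row, row after row: the shift along the tool's x, y, z in m, then the turn, a rotation vector about the tool's x, y, z in rad. A call has 1 to 5 rows; each row is the pose to reach, as a shift and turn from the pose commanded when the call began, along the tool's axes at that moment; what a row does not reach only later rows make up. A row lasts 1/8 s, in which the tool goes at most 62.5 mm and 10.7 degrees, less where a joint would pass 70% of its speed; a pose out of reach is approached as far as the arm can. A call with a gripper value outside its range is refused whole. "grip" is the opening in per cent of the stroke, from 0 (shut) to 100 (fully open), set as the call begins (left out, the last holds). The fingers move at their own pace and stop on an object; "grip_force" is the grip in N (left out, the last holds). Time passes only in rows, so rows that repeat a pose let the fingers close. It gives the time, the measured TCP pose, the force, the opening and the grip force at its end, in the units of the state.
- ctrl.get_state(): the state, without advancing time (a new reading comes with each control period).
- ctrl.read_camera(name): name is "side" or "top"; returns (picture, depth): 400x640x3 uint8, red, green, blue; 400x640 float32, m along the optical axis (not along the pixel's ray), 0 where there is no reading.
- ctrl.camera_model(name): a dict with "intrinsics" (3x3 intrinsics, pixels), "extrinsics" (4x4, takes a point from world to camera coordinates). Camera axes: x right, y down, z forward; pixel columns grow to the right and rows downward; lengths in m; the calibration is good to about 2 mm. A picture is of the moment at which its call begins. camera_model takes no time and is no camera call.
- ctrl.sign_off(): hands the job in; it is judged then, once.
Trained networks look in the newest picture that a camera, given by its name, has taken for a name from the list of things; names that differ only in an ending like _2 or _b are one class to them, and where a whole thing is asked for, a point or a joint stands for the part that bears it (a point fixed in the world has none). Each returns a list of dicts, best first, with "score" (0 to 1); they miss things now and then, are a little off and sometimes report something else, mostly with a low value. They report only what shows in the picture. A call takes as long as a camera call. They do not tell look-alikes from the thing itself.
- ctrl.find_in(camera, query): "uv" ([column, row] in pixels, amid what is visible of it).
The state is a dict: "time": time; "qpos": joint angles; "dq": joint speeds; "joint_efforts": joint torques, N m; "eef_pos": TCP position; "tcp_rot": TCP orientation; "contact_force": force on the tool from outside, world axes, zero at the start; "wrist_torque": the same for the moment, N m; "opening": opening from 0.0 (shut) to 1.0 (fully open); "finger_force": force on a finger pad.
Only numpy, scipy, OpenCV 4.12 (cv2) and the standard library are available. Lean on these libraries where they do the work, as an engineer would, in place of code of your own. Each camera call takes 0.05 s, during which the arm holds its last target. There are 200 camera calls.

## Working session

There is one attempt and no reset: what is moved stays moved. The work goes in short steps, Python scripts to look and compute and a tool call to move; the robot and the scene stay as the last step left them, time stands still between calls to the robot, and variables do not carry over. Pictures are saved under pics/ and viewed, at most 10 in all, crops included, and the job is handed in when it is done.

Besides the shell and the picture viewer there is one more tool, called after ">>>" as name(argument=value, ...) on one line, values as JSON. carry_out: Moves the arm, as the interface text tells. Its arguments: {"type":"object","properties":{"deltas":{"type":"array"},"grip":{"type":"number"},"grip_force":{"type":"number"}},"required":["deltas"]}

```bash
ls; mkdir -p pics; cat > h.py <<'E'
import numpy as np, cv2
from plant import ctrl
from scipy.spatial.transform import Rotation as R
def shot(n,f=None):
    p,d=ctrl.read_camera(n)
    if f: cv2.imwrite('pics/'+f,p[:,:,::-1])
    return p,d
def w(n,u,v,z):  # depth array values -> world
    m=ctrl.camera_model(n);K=np.array(m['intrinsics']);E=np.array(m['extrinsics'])
    u,v,z=map(np.asarray,(u,v,z))
    c=np.stack([(u-K[0,2])/K[0,0]*z,(v-K[1,2])/K[1,1]*z,z],-1)
    return (c-E[:3,3])@E[:3,:3]
def px(n,P):
    m=ctrl.camera_model(n);K=np.array(m['intrinsics']);E=np.array(m['extrinsics'])
    c=K@(E[:3,:3]@np.asarray(P)+E[:3,3]);return c[:2]/c[2]
E
python3 - <<'E'
from h import *
np.set_printoptions(precision=4,suppress=True)
p,d=shot('top','top0.png');s,ds=shot('side','side0.png')
for n,dd in (('top',d),('side',ds)):
  for q in ['scoop_grip','scoop_lip','dish_floor','mat_top','nut0_mid']:
    for r in ctrl.find_in(n,q)[:5]:
      u,v=r['uv'];z=dd[int(v),int(u)]
      print(n,q,np.round(r['uv']),round(r['score'],2),w(n,u,v,z))
np.savez('t0.npz',p=p,d=d,s=s,ds=ds)
print(ctrl.get_state())
E
```

```text
pics
top scoop_grip [344. 211.] 0.9 [ 0.5445 -0.126   0.0155]
top scoop_grip [180. 223.] 0.35 [0.4976 0.3816 0.0117]
top scoop_lip [348. 210.] 0.91 [ 0.5405 -0.1353  0.0775]
top scoop_lip [302. 190.] 0.25 [0.6087 0.0081 0.0098]
top dish_floor [246. 237.] 0.65 [0.459  0.1755 0.0075]
top mat_top [351. 194.] 0.81 [ 0.5997 -0.1461  0.002 ]
top mat_top [485. 287.] 0.72 [ 0.3231 -0.5625 -0.0001]
top mat_top [380. 140.] 0.61 [ 0.7752 -0.2349  0.0103]
side scoop_grip [335. 194.] 0.64 [ 0.5662 -0.16    0.0104]
side scoop_grip [382. 157.] 0.27 [ 0.5043 -0.4341 -0.0046]
side scoop_lip [335. 194.] 0.74 [ 0.5637 -0.1563  0.0146]
side scoop_lip [256. 193.] 0.64 [0.7995 0.0038 0.0388]
side dish_floor [307. 274.] 0.76 [0.4767 0.1728 0.0022]
side mat_top [323. 204.] 0.75 [ 0.5834 -0.1012  0.0008]
side mat_top [439. 151.] 0.62 [ 0.3224 -0.5763 -0.0006]
{'time': 0.6, 'qpos': array([ 1.149 ,  0.2863,  1.5767,  0.    ,  1.2786, -0.1501]), 'dq': array([-0.0003, -0.0008, -0.001 ,  0.0014, -0.0016, -0.0015]), 'joint_efforts': array([ -0.0008, -40.5663, -29.2738,  -0.0001,   0.0006,   0.    ]), 'eef_pos': array([0.1812, 0.6502, 0.2314]), 'tcp_rot': array([0.1355, 0.9908, 0.    , 0.    ]), 'contact_force': array([-0.4179,  0.6853,  0.3669]), 'wrist_torque': array([-0.0129, -0.0473, -0.0585]), 'finger_force': 0.0, 'opening': 1.0018010940039124}
```

View pics/top0.png

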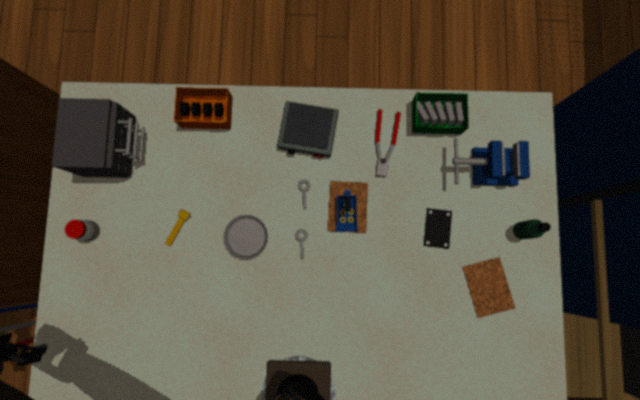

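View pics/side0.png

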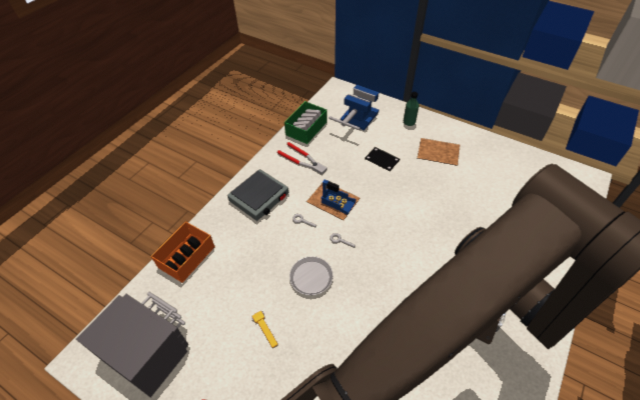

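```bash
python3 - <<'E'
from h import *
t=np.load('t0.npz')
a=cv2.resize(t['p'][165:245,315:380,::-1],None,fx=7,fy=7,interpolation=cv2.INTER_CUBIC)[:560]
b=cv2.resize(t['s'][170:227,300:365,::-1],None,fx=5,fy=7,interpolation=cv2.INTER_CUBIC)
b=cv2.copyMakeBorder(b,0,560-b.shape[0],0,0,cv2.BORDER_CONSTANT)
o=np.hstack([a,b]);o=np.clip(o*1.7,0,255).astype(np.uint8);print(o.shape)
cv2.imwrite('pics/crop0.png',o)
m=ctrl.camera_model('top');print(m)
# heights histogram in scoop area
v,u=np.mgrid[165:245,315:380];P=w('top',u,v,t['d'][165:245,315:380])
hsv=cv2.cvtColor(t['p'][165:245,315:380],cv2.COLOR_RGB2HSV)
np.set_printoptions(precision=4,suppress=True)
mat=(hsv[...,0]<25)&(hsv[...,1]>80)
k=(P[...,2]>0.07)&(P[...,2]<.12);print('high',k.sum(),P[k].mean(0),P[k].min(0),P[k].max(0))
cnt=np.argwhere(mat)[:,::-1].astype(np.float32)
r=cv2.minAreaRect(cnt);print('mat',r); 
c=np.array(r[0])+[315,165]
zc=np.median(P[mat][:,2]);print(zc)
E
```

```text
(560, 780, 3)
{'intrinsics': array([[416.78092357,   0.        , 327.80390289],
       [  0.        , 416.78092357, 206.94804933],
       [  0.        ,   0.        ,   1.        ]]), 'extrinsics': array([[ 2.12502798e-02, -9.99769582e-01,  3.03441705e-03,
        -8.71611272e-02],
       [-9.91836661e-01, -2.14631648e-02, -1.25695544e-01,
         5.52462873e-01],
       [ 1.25731710e-01, -3.38580594e-04, -9.92064223e-01,
         1.23645562e+00],
       [ 0.00000000e+00,  0.00000000e+00,  0.00000000e+00,
         1.00000000e+00]])}
high 114 [ 0.5696 -0.1309  0.0929] [ 0.5404 -0.14    0.0722] [ 0.6008 -0.1224  0.0999]
mat ((32.444496154785156, 41.33164978027344), (38.46718978881836, 50.73428726196289), 1.7357045412063599)
0.0037954753317863046
```

View pics/crop0.png

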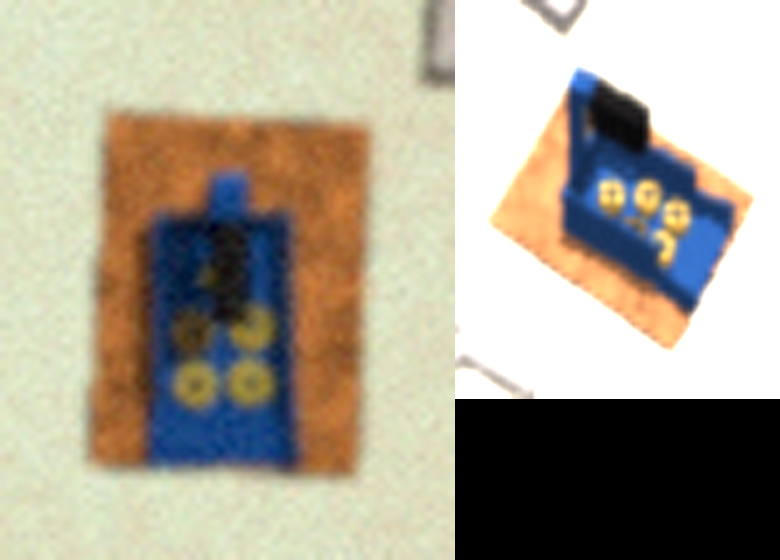

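```bash
python3 - <<'E'
from h import *
np.set_printoptions(precision=4,suppress=True)
t=np.load('t0.npz')
m=ctrl.camera_model('top');K=np.array(m['intrinsics']);E=np.array(m['extrinsics'])
def onz(u,v,z,n='top'):
    m=ctrl.camera_model(n);K=np.array(m['intrinsics']);E=np.array(m['extrinsics'])
    d=np.stack([(np.asarray(u)-K[0,2])/K[0,0],(np.asarray(v)-K[1,2])/K[1,1],np.ones(np.shape(u))],-1)@E[:3,:3]
    o=-E[:3,:3].T@E[:3,3];return o+d*((z-o[2])/d[...,2])[...,None]
v,u=np.mgrid[165:245,315:380];p=t['p'][165:245,315:380].astype(int)
P=w('top',u,v,t['d'][165:245,315:380])
mx=p.max(-1)
blue=(p[...,2]>p[...,0]+15)
hi=P[...,2]>.075
h=hi&~blue; Q=onz(u[h],v[h],.094);print('handle n',h.sum(),Q.mean(0),Q.min(0),Q.max(0))
r=cv2.minAreaRect(Q[:,:2].astype(np.float32)*1000);print(r)
Qa=onz(u[hi],v[hi],.094)
for nm,q in(('handle',Q),('handle+neck',Qa)):
  q=q[:,:2];c=q.mean(0);e=np.linalg.svd(q-c)[2][0];print(nm,c,np.degrees(np.arctan2(e[1],e[0])))
# lip
col=onz(np.array([147,297])/7+315-.5,np.array([465,465])/7+164.5,.006);print('lip corners',col,col.mean(0))
mc=np.array([[104,110],[368,122],[355,474],[91,466]])
M=onz(mc[:,0]/7+314.5,mc[:,1]/7+164.5,.004);print('mat',M,M.mean(0))
# dish
v,u=np.mgrid[200:275,205:290];P=w('top',u,v,t['d'][200:275,205:290])
k=P[...,2]>.0125;Q=onz(u[k],v[k],.018)[:,:2];c,rad=cv2.minEnclosingCircle(Q.astype(np.float32)*1000);print('dish',k.sum(),c,rad)
g=cv2.medianBlur(cv2.cvtColor(t['p'],cv2.COLOR_RGB2GRAY),3)
C=cv2.HoughCircles(g,cv2.HOUGH_GRADIENT,1,50,param1=80,param2=15,minRadius=17,maxRadius=26)
if C is not None:
  for x in C[0]:
    if abs(x[0]-246)<10 and abs(x[1]-237)<10: print(x,onz(x[0:1],x[1:2],.018))
s=cv2.resize(t['p'][205:270,210:285,::-1],None,fx=7,fy=7,interpolation=cv2.INTER_CUBIC);cv2.imwrite('pics/dish.png',s)
# eyebolts, lever positions
for q in ['eyebolt_a','binding_lever','heat_plate']:
  for r in ctrl.find_in('top',q)[:3]: print(q,r['uv'],round(r['score'],2),onz(r['uv'][0],r['uv'][1],.01))
E
```

```text
handle n 93 [ 0.5564 -0.1344  0.094 ] [ 0.4462 -0.2212  0.094 ] [ 0.6693 -0.0453  0.094 ]
((555.1068115234375, -146.26141357421875), (142.2465057373047, 240.9532012939453), 69.58041381835938)
handle [ 0.5564 -0.1344] 165.79272962406455
handle+neck [ 0.5645 -0.1331] 170.3730492444799
lip corners [[ 0.4835 -0.1007  0.006 ]
 [ 0.4849 -0.1671  0.006 ]] [ 0.4842 -0.1339  0.006 ]
mat [[ 0.6431 -0.0784  0.004 ]
 [ 0.6402 -0.1973  0.004 ]
 [ 0.4816 -0.193   0.004 ]
 [ 0.4827 -0.076   0.004 ]] [ 0.5619 -0.1362  0.004 ]
dish 318 (473.90899658203125, 172.95411682128906) 131.4171905517578
[245.5 236.5  18.8] [[0.4597 0.1747 0.018 ]]
eyebolt_a [300.8, 233.8] 0.63 [0.4721 0.0062 0.01  ]
eyebolt_a [305.4, 189.7] 0.47 [ 0.6102 -0.0041  0.01  ]
binding_lever [244.9, 237.3] 0.62 [0.4576 0.178  0.01  ]
binding_lever [178.6, 223.5] 0.56 [0.4958 0.3849 0.01  ]
binding_lever [302.4, 189.8] 0.16 [0.6097 0.0053 0.01  ]
heat_plate [305.1, 129.8] 0.86 [0.8035 0.0023 0.01  ]
```

View pics/dish.png

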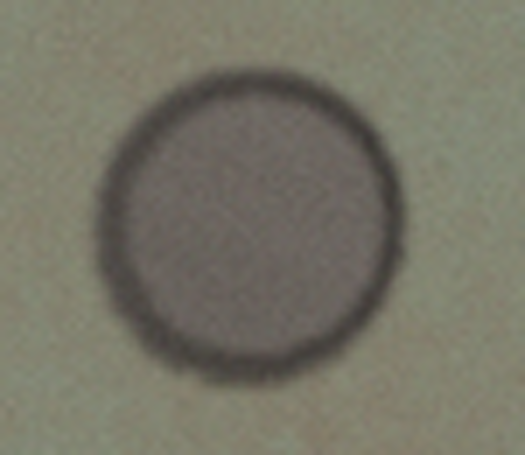

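```bash
cat >> h.py <<'E'
def onz(u,v,z,n='top'):
    m=ctrl.camera_model(n);K=np.array(m['intrinsics']);E=np.array(m['extrinsics'])
    d=np.stack([(np.asarray(u)-K[0,2])/K[0,0],(np.asarray(v)-K[1,2])/K[1,1],np.ones(np.shape(u))],-1)@E[:3,:3]
    o=-E[:3,:3].T@E[:3,3];return o+d*((z-o[2])/d[...,2])[...,None]
E
python3 - <<'E'
from h import *
np.set_printoptions(precision=4,suppress=True)
t=np.load('t0.npz')
p=t['p'][165:245,315:380].astype(int);v,u=np.mgrid[165:245,315:380]
P=w('top',u,v,t['d'][165:245,315:380])
hi=((P[...,2]>.075)).astype(np.uint8)
n,l,s,c=cv2.connectedComponentsWithStats(hi);i=1+s[1:,4].argmax();k=l==i
print(s[i],c[i]+[315,165])
for r in range(80):
  if k[r].any():
    cs=np.flatnonzero(k[r]);print(r+165,cs.min()+315,cs.max()+315,p[r,cs].mean(0).astype(int))
# red-blue excess by subpixel: left/right edge of mat->scoop per row
f=(p[...,0]-p[...,2]).astype(float)
for r in range(34,66,3):
  row=f[r];th=15
  b=np.flatnonzero(row[10:50]<th)+10
  a,e=b.min(),b.max()
  L=a-1+(row[a-1]-th)/(row[a-1]-row[a]); Rr=e+(th-row[e])/(row[e+1]-row[e])
  print(r+165,round(L+315,2),round(Rr+315,2),round((L+Rr)/2+315,2))
E
```

```text
[ 30  24   6  22 113] [347.0796 199.6991]
189 345 349 [80 62 63]
190 345 349 [53 56 80]
191 345 349 [30 47 82]
192 345 349 [24 43 78]
193 345 349 [17 40 72]
194 345 349 [19 39 72]
195 345 349 [14 34 64]
196 345 349 [10 25 44]
197 345 349 [12 14 24]
198 345 349 [14 15 17]
199 345 349 [14 12 15]
200 345 349 [17 18 21]
201 345 349 [14 15 18]
202 345 349 [17 16 17]
203 345 349 [17 16 12]
204 345 349 [21 19 15]
205 345 349 [19 19 15]
206 345 350 [17 18 21]
207 345 350 [14 17 20]
208 345 350 [23 24 25]
209 345 349 [18 17 16]
210 345 349 [23 21 17]
199 325.5 356.26 340.88
202 325.8 356.22 341.01
205 -inf 356.15 -inf
208 -inf 356.29 -inf
211 335.83 356.32 346.08
214 335.68 356.3 345.99
217 -inf 356.51 -inf
220 325.4 356.54 340.97
223 335.52 357.0 346.26
226 325.5 357.07 341.28
229 324.5 357.55 341.02<stdin>:18: RuntimeWarning: divide by zero encountered in scalar divide
```

```bash
python3 - <<'E'
from h import *
np.set_printoptions(precision=4,suppress=True)
print(onz(np.array([347.,347,347.2,346.2,346,346.3]),np.array([189.3,196,210.5,231,211,224]),np.array([.094,.094,.094,.006,.036,.025])))
for y in (-2,0,2):
  a=np.radians(y);c=np.array([.562,-.134,.081]);Rz=R.from_euler('z',y,degrees=True).as_matrix()
  for q in ([22,0,13],[-22,0,13],[-78,-33,-77],[-78,33,-77],[32,33,-42],[32,-33,-42]): print(y,q,px('top',c+Rz@np.array(q)/1000))
E
```

```text
[[ 0.5999 -0.1303  0.094 ]
 [ 0.5801 -0.1306  0.094 ]
 [ 0.5375 -0.1318  0.094 ]
 [ 0.484  -0.1339  0.006 ]
 [ 0.5428 -0.131   0.036 ]
 [ 0.5041 -0.133   0.025 ]]
-2 [22, 0, 13] [348.4501 194.7258]
-2 [-22, 0, 13] [347.6945 209.6673]
-2 [-78, -33, -77] [355.9487 231.6121]
-2 [-78, 33, -77] [334.711  230.4148]
-2 [32, 33, -42] [336.8812 193.6776]
-2 [32, -33, -42] [358.4683 194.8869]
0 [22, 0, 13] [348.1872 194.7156]
0 [-22, 0, 13] [347.9586 209.6775]
0 [-78, -33, -77] [356.8367 231.2755]
0 [-78, 33, -77] [335.5741 230.8194]
0 [32, 33, -42] [336.5021 194.0359]
0 [32, -33, -42] [358.1138 194.5001]
2 [22, 0, 13] [347.9242 194.7145]
2 [-22, 0, 13] [348.2228 209.6786]
2 [-78, -33, -77] [357.7119 230.9081]
2 [-78, 33, -77] [336.4509 231.1939]
2 [32, 33, -42] [336.1358 194.4072]
2 [32, -33, -42] [357.746  194.1257]
```

```bash
cat >> h.py <<'E'
def TR(yaw,tilt):
    """tool rot for scoop yaw (deg, world dir of scoop +x) and tilt (lip down, deg). tool z=-scoop z, tool y=scoop y"""
    S=R.from_euler('ZY',[yaw,-tilt],degrees=True).as_matrix()
    return S@np.diag([-1.,1,-1])
def lip2tcp(lip,yaw,tilt,off=(0.078,0,0.077-.019)):
    """TCP position for a lip position; off = TCP rel. lip in scoop axes"""
    return np.asarray(lip)+R.from_euler('ZY',[yaw,-tilt],degrees=True).as_matrix()@np.array(off)
def rows(p0,R0,wps):
    o=[]
    for p,Q in wps:
        d=R0.T@(np.asarray(p)-p0);r=R.from_matrix(R0.T@Q).as_rotvec();o+=list(np.round(d,4))+list(np.round(r,3))
    return [float(x)+0. for x in o]
def cur():
    s=ctrl.get_state();return s['eef_pos'],R.from_quat(s['tcp_rot']).as_matrix(),s
def log():
    s=ctrl.get_state();open('q.log','a').write(repr((list(s['qpos']),list(s['eef_pos']),list(s['tcp_rot'])))+'\n')
E
python3 - <<'E'
from h import *
p,Q,s=cur();log()
T=TR(1.5,0)
a=np.array([.46,.28,.23]);
w1=[p+(a-p)*i/8 for i in range(1,9)]
for c in (0,5): 
  pass
print(rows(p,Q,[(a,Q)]))
print(rows(a,Q,[([.56,-.1313,.16],T)]))
E
```

```text
[-0.368, -0.2818, 0.0014, 0.0, 0.0, 0.0]
[-0.2067, -0.3694, 0.07, 0.0, 0.0, -0.298]
```

>>> carry_out(deltas=[-0.046,-0.035,0,0,0,0,-0.092,-0.07,0,0,0,0,-0.138,-0.106,0,0,0,0,-0.184,-0.141,0,0,0,0,-0.23,-0.176,0,0,0,0], grip=100, grip_force=80)

```text
time: 1.38
eef_pos: [0.3564, 0.4174, 0.2317]
tcp_rot: [0.135, 0.991, 0.0, 0.0]
contact_force: [1.9, 0.4, 0.5]
opening: 0.997
finger_force: 0.0
```

>>> carry_out(deltas=[-0.046,-0.035,0,0,0,0,-0.092,-0.07,0,0,0,0,-0.138,-0.106,0,0,0,0,-0.138,-0.106,0,0,0,0])

```text
time: 1.88
eef_pos: [0.4621, 0.2769, 0.2317]
tcp_rot: [0.138, 0.99, -0.0, 0.001]
contact_force: [-0.4, 0.6, -0.1]
opening: 0.999
finger_force: 0.0
```

```bash
python3 - <<'E'
from h import *
p,Q,s=cur();log();print(p,s['qpos'])
T=TR(1.5,0);a=np.array([.56,-.1313,.16])
print(rows(p,Q,[(a,T)]))
E
```

```text
[0.46211555 0.27689746 0.23165775] [ 3.51704409e-01 -1.57164121e-02  1.91144146e+00 -6.36558139e-04
  1.24500868e+00 -9.41169173e-01]
[-0.206, -0.3657, 0.0719, 0.0, 0.001, -0.304]
```

>>> carry_out(deltas=[-0.026,-0.046,0.006,0,0,-0.04,-0.055,-0.098,0.016,0,0,-0.08,-0.085,-0.15,0.026,0,0,-0.12,-0.115,-0.203,0.036,0,0,-0.16,-0.145,-0.257,0.046,0,0,-0.2])

```text
time: 2.5
eef_pos: [0.5309, -0.0073, 0.1854]
tcp_rot: [0.035, 0.999, 0.0, 0.0]
contact_force: [-0.3, 0.3, 0.3]
opening: 1.004
finger_force: 0.0
```

>>> carry_out(deltas=[-0.0401,-0.0498,0.013,0,0,-0.052,-0.0813,-0.0912,0.0259,0,0,-0.104,-0.0813,-0.0912,0.0259,0,0,-0.104,-0.0813,-0.0912,0.0259,0,0,-0.104])

```text
time: 3.0
eef_pos: [0.605, -0.1024, 0.1591]
tcp_rot: [-0.016, 1.0, 0.0, -0.001]
contact_force: [0.4, 1.4, -0.4]
opening: 0.997
finger_force: 0.0
```

```bash
python3 - <<'E'
from h import *
p,Q,s=cur();log();print(p,s['qpos'],s['contact_force'])
T=TR(1.5,0);a=np.array([.56,-.1313,.062])
print(rows(p,Q,[(a,T)]))
shot('side','side1.png');t,_=shot('top')
a=cv2.resize(t[150:250,290:400,::-1],None,fx=5,fy=5,interpolation=cv2.INTER_CUBIC);cv2.imwrite('pics/pre.png',a)
E
```

```text
[ 0.60498097 -0.10238196  0.15906779] [-3.33034827e-01  2.21202483e-01  1.79283742e+00  5.29710756e-04
  1.12886620e+00 -1.93663585e+00] [ 0.40940646  1.39226217 -0.43073898]
[0.0458, -0.0275, 0.0971, 0.001, -0.001, 0.006]
```

View pics/pre.png

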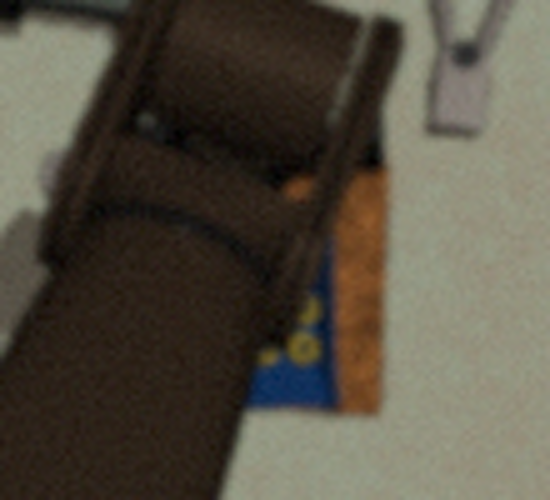

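>>> carry_out(deltas=[0.0458,-0.0275,0,0,0,0.006,0.0458,-0.0275,0,0,0,0.006,0.0458,-0.0275,0.04,0,0,0.006,0.0458,-0.0275,0.07,0,0,0.006,0.0458,-0.0275,0.0971,0,0,0.006])

```text
time: 3.72
eef_pos: [0.5609, -0.131, 0.0625]
tcp_rot: [-0.014, 1.0, -0.0, 0.001]
contact_force: [-0.2, -0.3, -0.0]
opening: 0.998
finger_force: 0.0
```

>>> carry_out(deltas=[0,0,0,0,0,0,0,0,0,0,0,0])

```text
time: 3.98
eef_pos: [0.5615, -0.132, 0.0641]
tcp_rot: [-0.014, 1.0, -0.001, 0.001]
contact_force: [0.6, 0.1, 0.5]
opening: 1.004
finger_force: 0.0
```

```bash
python3 - <<'E'
from h import *
p,Q,s=cur();log();print(p,s['qpos'],s['contact_force'])
T=TR(1.5,0);a=np.array([.56,-.1313,.062])
print(rows(p,Q,[(a,T)]))
t,_=shot('side')
a=cv2.resize(t[140:240,270:390,::-1],None,fx=6,fy=6,interpolation=cv2.INTER_CUBIC);cv2.imwrite('pics/pre2.png',a)
E
```

```text
[ 0.56148867 -0.13203147  0.06410295] [-4.06847126e-01  2.67125838e-01  1.93423823e+00  1.78112579e-04
  9.37379737e-01 -2.00499206e+00] [0.58408197 0.14752934 0.49625351]
[0.0015, 0.0008, 0.0021, -0.001, 0.003, 0.001]
```

View pics/pre2.png

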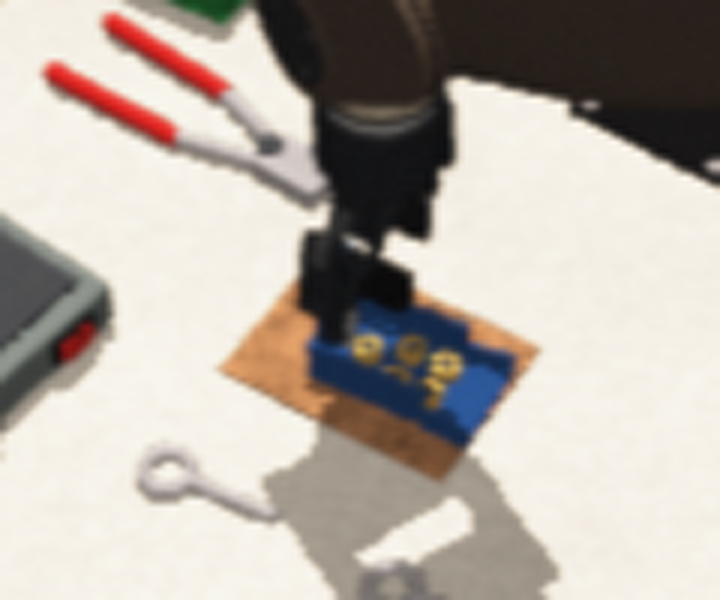

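The fingers straddle the handle (around 375,270 in the crop), and all five nuts are still in the trough. Closing the gripper.

>>> carry_out(deltas=[0.001,0,0.002,0,0,0,0.001,0,0.002,0,0,0,0.001,0,0.002,0,0,0,0.001,0,0.002,0,0,0,0.001,0,0.002,0,0,0], grip=0, grip_force=80)

```text
time: 4.65
eef_pos: [0.5594, -0.1326, 0.0604]
tcp_rot: [-0.013, 1.0, -0.0, 0.0]
contact_force: [-0.3, -1.1, 1.0]
opening: 0.18
finger_force: 79.1
```

>>> carry_out(deltas=[0,0,0,0,0,0,0,0,0,0,0,0,0,0,0,0,0,0])

```text
time: 5.03
eef_pos: [0.5594, -0.1326, 0.0604]
tcp_rot: [-0.013, 1.0, -0.0, 0.0]
contact_force: [-0.6, -0.7, 0.5]
opening: 0.173
finger_force: 79.1
```

```bash
cat > kin.py <<'E'
from h import *
from scipy.optimize import least_squares
D=[eval(l) for l in open('q.log')]
def fk(q,k):
    h,r0,a,b,e,L,d=k
    # base yaw, pitch j2,j3 about y, roll j4 about z (forearm axis), pitch j5, roll j6
    Y=lambda t:R.from_euler('y',t).as_matrix();Z=lambda t:R.from_euler('z',t).as_matrix()
    A=Z(q[0]);p=A@np.array([r0,d,h]);A=A@Y(q[1]);p=p+A@np.array([0,0,a])
    A=A@Y(q[2]);p=p+A@np.array([e,0,b]);A=A@Z(q[3])@Y(q[4]);p=p+A@np.array([0,0,L])
    return p,A@Z(q[5])
def fit():
    f=lambda k:np.concatenate([fk(q,k)[0]-p for q,p,_ in D]+[(k-k0)*.001])
    k0=np.array([.4,0,.4,.4,0.,.25,.1]);s=least_squares(f,k0);return s.x,np.abs(f(s.x)[:3*len(D)]).max()
if __name__=='__main__':
    log_=log();D.append(eval(open('q.log').readlines()[-1]))
    np.set_printoptions(precision=4,suppress=True)
    k,e=fit();print(k,e)
    for q,p,t in D[-2:]:
        print(fk(q,k)[1]@np.diag([1,1,1]),R.from_quat(t).as_matrix())
E
python3 kin.py
```

```text
[ 0.2571 -0.      0.443   0.5725  0.0207  0.2661  0.1009] 2.6061681549949256e-05
[[ 0.0272 -0.9996  0.0027]
 [-0.9996 -0.0272 -0.001 ]
 [ 0.0011 -0.0026 -1.    ]] [[-0.9996 -0.0272  0.0027]
 [-0.0272  0.9996 -0.001 ]
 [-0.0026 -0.0011 -1.    ]]
[[ 0.0263 -0.9997  0.0003]
 [-0.9997 -0.0263 -0.0004]
 [ 0.0005 -0.0003 -1.    ]] [[-0.9997 -0.0263  0.0003]
 [-0.0263  0.9997 -0.0004]
 [-0.0003 -0.0005 -1.    ]]
```

```bash
cat >> kin.py <<'E'
lo=np.array([-2.77,-.9,.21,-1.53,.24,-2.84]);hi=np.array([2.77,2.22,2.48,4.67,2.81,2.84])
def ik(p,T,q0,k):
    B=T@R.from_euler('z',-np.pi/2).as_matrix()
    def f(q):
        P,A=fk(q,k);return np.concatenate([(P-p)*5,R.from_matrix(A.T@B).as_rotvec()])
    s=least_squares(f,q0);return s.x,np.abs(s.fun).max()
OFF=(.0765,0,.0564)
DISH=np.array([.4597,.1747,.004])
E
python3 - <<'E'
from kin import *
np.set_printoptions(precision=2,suppress=True,linewidth=150)
k,_=fit();q0=np.array(D[-1][0])
for yaw in (-60,-90,-120,-150,-180):
    print('yaw',yaw);q=q0.copy();bad=0
    a=np.array([.483,-.134,.004]);ys=[]
    seq=[((.483,-.134,.12),1.5,0)]
    n=12
    l1=DISH+[0,0,.12]
    # handle position interpolates, yaw interpolates
    p0=lip2tcp(seq[0][0],1.5,0,OFF)
    pe=lip2tcp(l1,yaw,0,OFF)
    P=[(p0,TR(1.5,0))]+[(p0+(pe-p0)*i/n,TR(1.5+(yaw-1.5)*i/n,0)) for i in range(1,n+1)]
    P+=[(lip2tcp(DISH+[0,0,.08],yaw,t,OFF),TR(yaw,t)) for t in (10,20)]
    P+=[(lip2tcp(DISH,yaw,t,OFF),TR(yaw,t)) for t in (20,30,40,50,60)]
    for i,(p,T) in enumerate(P):
        q1,e=ik(p,T,q,k);q=q1
        if i in(0,6,12,15,18,19): print(i,p,q,'' if e<1e-4 else 'ERR%.3f'%e,'OUT' if ((q<lo)|(q>hi)).any() else '')
E
```

```text
yaw -60
0 [ 0.56 -0.13  0.18] [-0.41  0.12  1.88 -0.    1.15 -2.01]  
6 [ 0.53 -0.01  0.18] [-0.21  0.01  1.98 -0.    1.14 -1.27]  
12 [0.5  0.11 0.18] [ 0.02 -0.03  2.03  0.    1.15 -0.51]  
15 [0.49 0.13 0.08] [ 0.23  0.08  2.15 -0.45  0.86 -0.01]  
18 [0.46 0.17 0.1 ] [ 0.56  0.23  2.13 -1.02  1.12  0.67]  
19 [0.45 0.18 0.1 ] [ 0.65  0.33  2.1  -1.13  1.26  0.82]  
yaw -90
0 [ 0.56 -0.13  0.18] [-0.41  0.12  1.88 -0.    1.15 -2.01]  
6 [ 0.51 -0.02  0.18] [-0.23 -0.03  2.03  0.    1.14 -1.03]  
12 [0.46 0.1  0.18] [-0.01 -0.13  2.11  0.    1.16 -0.01]  
15 [0.46 0.12 0.08] [ 0.23  0.12  2.1  -0.4   1.04  0.46]  
18 [0.46 0.17 0.1 ] [ 0.51  0.39  1.91 -0.74  1.42  0.85]  
19 [0.46 0.19 0.1 ] [ 0.57  0.51  1.83 -0.82  1.56  0.92]  
yaw -120
0 [ 0.56 -0.13  0.18] [-0.41  0.12  1.88 -0.    1.15 -2.01]  
6 [ 0.49 -0.01  0.18] [-0.23 -0.07  2.07 -0.    1.15 -0.77]  
12 [0.42 0.11 0.18] [ 0.02 -0.22  2.19  0.    1.17  0.54]  
15 [0.43 0.13 0.08] [ 0.22  0.15  2.06 -0.28  1.18  0.88]  
18 [0.46 0.17 0.1 ] [ 0.4   0.51  1.74 -0.48  1.65  1.08]  
19 [0.46 0.18 0.1 ] [ 0.44  0.63  1.63 -0.53  1.8   1.1 ]  
yaw -150
0 [ 0.56 -0.13  0.18] [-0.41  0.12  1.88 -0.    1.15 -2.01]  
6 [0.48 0.   0.18] [-0.21 -0.11  2.1   0.    1.15 -0.48]  
12 [0.39 0.14 0.18] [ 0.09 -0.27  2.23 -0.    1.18  1.14]  
15 [0.41 0.15 0.08] [ 0.18  0.17  2.05 -0.12  1.26  1.29]  
18 [0.45 0.17 0.1 ] [ 0.26  0.56  1.66 -0.2   1.77  1.36]  
19 [0.47 0.18 0.1 ] [ 0.28  0.69  1.53 -0.23  1.94  1.36]  
yaw -180
0 [ 0.56 -0.13  0.18] [-0.41  0.12  1.88 -0.    1.15 -2.01]  
6 [0.47 0.02 0.18] [-0.17 -0.12  2.11  0.    1.15 -0.18]  
12 [0.38 0.17 0.18] [ 0.19 -0.25  2.22 -0.    1.18  1.76]  
15 [0.41 0.17 0.08] [0.14 0.17 2.05 0.05 1.27 1.69]  
18 [0.45 0.17 0.1 ] [0.11 0.55 1.68 0.09 1.78 1.66]  
19 [0.47 0.17 0.1 ] [0.1  0.68 1.56 0.1  1.95 1.66]
```

```bash
cat >> kin.py <<'E'
def seq(p0,R0,W,n=5):
    """W: list of (p,R) rows -> calls of up to 5 rows, each printed"""
    for i in range(0,len(W),n):
        print(rows(p0,R0,W[i:i+n]));p0,R0=W[min(i+n,len(W))-1]
S=lambda t:t*t*(3-2*t)
E
python3 - <<'E'
from kin import *
p,Q,_=cur();print(p)
# absolute pose, keep the measured TCP as start; scoop yaw 1.5, tilt -6 about TCP
up=p+[0,0,.1]
W=[(p+(up-p)*S(i/5),TR(1.5,-6*i/5)) for i in range(1,6)]
e=lip2tcp(DISH+[0,-.01,.1],-90,0,OFF);e[2]=up[2]
W+=[(up+(e-up)*S(i/15),TR(1.5-91.5*S(i/15),-6)) for i in range(1,16)]+[(e,TR(-90,-6))]
seq(p,Q,W)
E
```

```text
[ 0.55938743 -0.13263786  0.06043858]
[0.0, 0.0, -0.0104, 0.0, 0.021, 0.0, 0.0, 0.0, -0.0352, 0.0, 0.042, 0.0, 0.0, 0.0, -0.0648, 0.0, 0.063, 0.0, 0.0, 0.0, -0.0896, 0.0, 0.084, 0.0, 0.0, 0.0, -0.1, 0.0, 0.105, 0.0]
[0.0012, 0.0028, 0.0001, -0.002, 0.0, 0.02, 0.0045, 0.0109, 0.0005, -0.008, 0.0, 0.077, 0.0097, 0.0232, 0.001, -0.017, 0.0, 0.165, 0.0164, 0.0392, 0.0017, -0.029, 0.0, 0.279, 0.0242, 0.0579, 0.0025, -0.043, 0.0, 0.412]
[0.0162, 0.0155, 0.0017, -0.015, 0.0, 0.147, 0.0334, 0.0318, 0.0035, -0.032, 0.0, 0.303, 0.0508, 0.0485, 0.0053, -0.049, 0.0, 0.462, 0.068, 0.0648, 0.0071, -0.065, 0.0, 0.617, 0.0842, 0.0803, 0.0088, -0.08, 0.0, 0.765]
[0.0202, -0.0002, 0.0021, -0.014, 0.0, 0.133, 0.0374, -0.0004, 0.0039, -0.026, 0.0, 0.247, 0.0508, -0.0005, 0.0053, -0.035, 0.0, 0.335, 0.0594, -0.0006, 0.0062, -0.041, 0.0, 0.392, 0.0625, -0.0006, 0.0066, -0.043, 0.0, 0.412]
[0.0, 0.0, 0.0, 0.0, 0.0, 0.0]
```

>>> carry_out(deltas=[0.0,0.0,-0.0104,0.0,0.021,0.0,0.0,0.0,-0.035,0.0,0.042,0.0,0.0,0.0,-0.065,0.0,0.063,0.0,0.0,0.0,-0.09,0.0,0.084,0.0,0.0,0.0,-0.1,0.0,0.105,0.0])

```text
time: 5.65
eef_pos: [0.5596, -0.1322, 0.1614]
tcp_rot: [-0.013, 0.999, -0.001, -0.052]
contact_force: [0.2, 1.4, -2.7]
opening: 0.175
finger_force: 78.7
```

>>> carry_out(deltas=[0.0012,0.0028,0.0001,-0.002,0.0,0.02,0.0045,0.0109,0.0005,-0.008,0.0,0.077,0.0097,0.0232,0.001,-0.017,0.0,0.165,0.0164,0.0392,0.0017,-0.029,0.0,0.279,0.0242,0.0579,0.0025,-0.043,0.0,0.412])

```text
time: 6.28
eef_pos: [0.5321, -0.0742, 0.1585]
tcp_rot: [0.195, 0.979, 0.01, -0.053]
contact_force: [0.4, -0.6, -1.9]
opening: 0.175
finger_force: 78.7
```

>>> carry_out(deltas=[0.0162,0.0155,0.0017,-0.015,0.0,0.147,0.0334,0.0318,0.0035,-0.032,0.0,0.303,0.0508,0.0485,0.0053,-0.049,0.0,0.462,0.068,0.0648,0.0071,-0.065,0.0,0.617,0.0842,0.0803,0.0088,-0.08,0.0,0.765])

```text
time: 6.9
eef_pos: [0.4837, 0.0323, 0.1587]
tcp_rot: [0.549, 0.834, 0.028, -0.045]
contact_force: [-0.2, -0.1, -2.3]
opening: 0.178
finger_force: 78.7
```

>>> carry_out(deltas=[0.0202,-0.0002,0.0021,-0.014,0.0,0.133,0.0374,-0.0004,0.0039,-0.026,0.0,0.247,0.0508,-0.0005,0.0053,-0.035,0.0,0.335,0.0594,-0.0006,0.0062,-0.041,0.0,0.392,0.0625,-0.0006,0.0066,-0.043,0.0,0.412])

```text
time: 7.52
eef_pos: [0.4581, 0.0891, 0.1589]
tcp_rot: [0.706, 0.706, 0.036, -0.038]
contact_force: [0.3, -0.7, -2.3]
opening: 0.176
finger_force: 78.7
```

>>> carry_out(deltas=[0,0,0,0,0,0,0,0,0,0,0,0])

```text
time: 7.78
eef_pos: [0.4596, 0.0883, 0.1601]
tcp_rot: [0.706, 0.706, 0.036, -0.037]
contact_force: [-0.8, -0.1, -2.9]
opening: 0.177
finger_force: 78.7
```

```bash
python3 - <<'E'
from kin import *
np.set_printoptions(precision=4,suppress=True)
p,Q,s=cur();log();print(p,Q,s['qpos'],s['contact_force'])
L=eval(open('q.log').readlines()[-1]);k,_=fit();print('fk err',fk(L[0],k)[0]-p)
t,d=shot('side');np.savez('s2.npz',t=t,d=d)
a=cv2.resize(t[190:310,230:390,::-1],None,fx=5,fy=5,interpolation=cv2.INTER_CUBIC);cv2.imwrite('pics/over.png',a)
e=lip2tcp(DISH+[0,-.01,.1],-90,0,OFF);e[2]=p[2];print(e)
E
```

```text
[0.4596 0.0883 0.1601] [[ 0.0007  1.     -0.0012]
 [ 0.9946 -0.0006  0.1038]
 [ 0.1038 -0.0013 -0.9946]] [-0.0843 -0.1153  2.1455  0.1149  1.124  -0.134 ] [-0.76   -0.1213 -2.9146]
fk err [-0.      0.0017  0.0001]
[0.4597 0.0882 0.1601]
```

View pics/over.png

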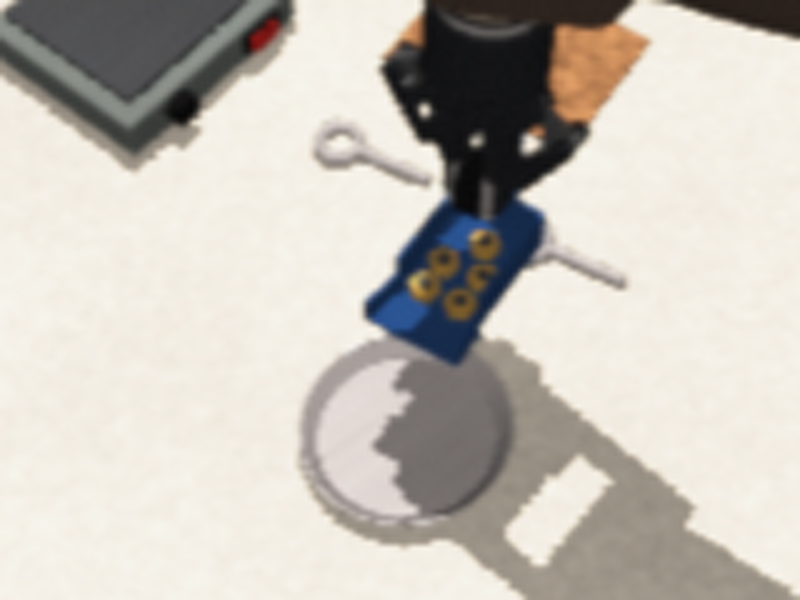

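```bash
python3 - <<'E'
from kin import *
np.set_printoptions(precision=4,suppress=True)
p,Q,s=cur()
for y in(-33,0,33):
  for z in (0,17):
    sc=np.array([-OFF[0],y/1e3,-OFF[2]+z/1e3]); P=p+Q@np.diag([-1,1,-1])@sc
    print(y,z,P,(px('side',P)-[230,190]+.5)*5)
for a in np.radians([0,90,180,270]): print('rim',(px('side',[.4597+.07*np.cos(a),.1747+.07*np.sin(a),.018])-[230,190]+.5)*5)
E
```

```text
-33 0 [0.4267 0.1702 0.1121] [453.0427 368.5783]
-33 17 [0.4268 0.1684 0.129 ] [454.0982 351.5863]
0 0 [0.4597 0.1702 0.1121] [406.1913 344.1767]
0 17 [0.4598 0.1684 0.129 ] [406.7886 327.0969]
33 0 [0.4927 0.1702 0.112 ] [360.1311 320.1873]
33 17 [0.4928 0.1684 0.1289] [360.2855 303.0251]
rim [315.5466 377.9248]
rim [347.0147 513.7973]
rim [502.5276 478.0738]
rim [464.5996 345.183 ]
```

```bash
python3 - <<'E'
from kin import *
p,Q,_=cur()
L=DISH+[0,-.008,0]
l0=p-R.from_euler('ZY',[-90,6],degrees=True).as_matrix()@np.array(OFF)
print(l0)
W=[]
for i in range(1,11):
    t=S(i/10); W.append((lip2tcp(l0+(L+[0,0,.03]-l0)*t,-90,-6+24*t,OFF),TR(-90,-6+24*t)))
for z in (.026,.02,.014,.011,.008): W.append((lip2tcp(L+[0,0,z],-90,18,OFF),TR(-90,18)))
seq(p,Q,W)
Z=TR(-90,18);print('down 1mm:',Z.T@[0,0,-.001])
E
```

```text
[0.45973365 0.1702095  0.11212102]
[0.0003, 0.0, 0.0013, -0.001, -0.011, -0.001, 0.0013, 0.0, 0.0048, -0.001, -0.043, -0.001, 0.0029, 0.0, 0.01, -0.001, -0.09, -0.001, 0.005, 0.0, 0.0166, -0.001, -0.147, -0.001, 0.0076, 0.0, 0.024, -0.001, -0.209, -0.001]
[0.0043, 0.0, 0.0069, 0.0, -0.062, 0.0, 0.0086, 0.0, 0.0135, 0.0, -0.119, 0.0, 0.0122, 0.0, 0.0191, 0.0, -0.166, 0.0, 0.0148, 0.0, 0.0229, 0.0, -0.198, 0.0, 0.0157, 0.0, 0.0244, 0.0, -0.209, 0.0]
[0.0012, 0.0, 0.0038, 0.0, 0.0, 0.0, 0.0031, 0.0, 0.0095, 0.0, 0.0, 0.0, 0.0049, 0.0, 0.0152, 0.0, 0.0, 0.0, 0.0059, 0.0, 0.0181, 0.0, 0.0, 0.0, 0.0068, 0.0, 0.0209, 0.0, 0.0, 0.0]
down 1mm: [0.00030902 0.         0.00095106]
```

>>> carry_out(deltas=[0.0003,0.0,0.0013,-0.001,-0.011,-0.001,0.0013,0.0,0.0048,-0.001,-0.043,-0.001,0.0029,0.0,0.01,-0.001,-0.09,-0.001,0.005,0.0,0.0166,-0.001,-0.147,-0.001,0.0076,0.0,0.024,-0.001,-0.209,-0.001])

```text
time: 8.45
eef_pos: [0.4598, 0.0988, 0.1371]
tcp_rot: [0.706, 0.706, -0.038, 0.038]
contact_force: [0.1, 0.3, -2.6]
opening: 0.177
finger_force: 78.7
```

>>> carry_out(deltas=[0.0043,0.0,0.0069,0.0,-0.062,0.0,0.0086,0.0,0.0135,0.0,-0.119,0.0,0.0122,0.0,0.0191,0.0,-0.166,0.0,0.0148,0.0,0.0229,0.0,-0.198,0.0,0.0157,0.0,0.0244,0.0,-0.209,0.0])

```text
time: 9.07
eef_pos: [0.4594, 0.1124, 0.1108]
tcp_rot: [0.698, 0.699, -0.111, 0.111]
contact_force: [0.3, 0.4, -3.1]
opening: 0.176
finger_force: 78.7
```

>>> carry_out(deltas=[0.0012,0.0,0.0038,0.0,0.0,0.0,0.0031,0.0,0.0095,0.0,0.0,0.0,0.0049,0.0,0.0152,0.0,0.0,0.0,0.0059,0.0,0.0181,0.0,0.0,0.0,0.0068,0.0,0.0209,0.0,0.0,0.0])

```text
time: 9.7
eef_pos: [0.4597, 0.1115, 0.0892]
tcp_rot: [0.698, 0.698, -0.11, 0.111]
contact_force: [0.3, -0.0, -2.1]
opening: 0.173
finger_force: 78.7
```

>>> carry_out(deltas=[0,0,0,0,0,0,0,0,0,0,0,0])

```text
time: 9.95
eef_pos: [0.4598, 0.1116, 0.0896]
tcp_rot: [0.698, 0.699, -0.11, 0.111]
contact_force: [-0.0, -0.3, -2.8]
opening: 0.178
finger_force: 78.7
```

```bash
python3 - <<'E'
from kin import *
np.set_printoptions(precision=4,suppress=True)
p,Q,s=cur();log();print(p,lip2tcp(DISH+[0,-.008,.008],-90,18,OFF),np.degrees(np.arctan2(-Q[2,0],-Q[2,2])),s['contact_force'],s['wrist_torque'])
t,d=shot('side')
a=cv2.resize(t[220:310,250:370,::-1],None,fx=6,fy=6,interpolation=cv2.INTER_CUBIC);cv2.imwrite('pics/low.png',a)
for y in(-33,0,33):
    P=p+Q@np.diag([-1,1,-1])@np.array([-OFF[0],y/1e3,-OFF[2]]);print(P,(px('side',P)-[250,220]+.5)*6)
E
```

```text
[0.4598 0.1116 0.0896] [0.4597 0.1114 0.0893] 17.985931071709864 [-0.0215 -0.2977 -2.8379] [ 0.2909  0.023  -0.0337]
[0.4268 0.167  0.0123] [429.853  354.9536]
[0.4598 0.167  0.0123] [376.8146 326.6368]
[0.4928 0.167  0.0123] [324.6156 298.7682]
```

View pics/low.png

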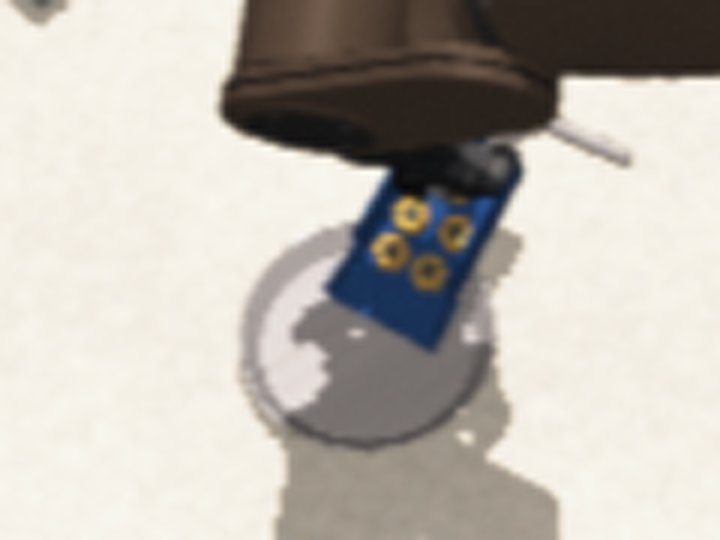

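>>> carry_out(deltas=[0.0006,0,0.0019,0,0,0,0.0009,0,0.0029,0,0,0,0.0012,0,0.0038,0,0,0,0.0015,0,0.0048,0,0,0])

```text
time: 10.5
eef_pos: [0.4596, 0.1116, 0.0843]
tcp_rot: [0.698, 0.699, -0.11, 0.111]
contact_force: [1.0, 0.5, -2.1]
opening: 0.175
finger_force: 78.7
```

>>> carry_out(deltas=[0.0003,0,0.001,0,0,0,0.0003,0,0.001,0,0,0])

```text
time: 10.75
eef_pos: [0.4595, 0.1115, 0.0832]
tcp_rot: [0.698, 0.699, -0.111, 0.111]
contact_force: [0.7, -1.0, -1.3]
opening: 0.177
finger_force: 78.7
```

>>> carry_out(deltas=[0.0003,0,0.001,0,0,0,0.0003,0,0.001,0,0,0])

```text
time: 11.0
eef_pos: [0.4596, 0.1115, 0.0822]
tcp_rot: [0.698, 0.699, -0.111, 0.111]
contact_force: [0.6, -0.2, -3.2]
opening: 0.174
finger_force: 78.7
```

>>> carry_out(deltas=[0.0003,0,0.001,0,0,0,0.0003,0,0.001,0,0,0])

```text
time: 11.25
eef_pos: [0.4596, 0.1115, 0.0811]
tcp_rot: [0.698, 0.699, -0.111, 0.111]
contact_force: [-0.6, 0.8, -2.1]
opening: 0.172
finger_force: 78.7
```

```bash
python3 -c "
from h import *
s=ctrl.get_state();print(s['contact_force'],s['wrist_torque'])"
```

```text
[-0.56442588  0.8318997  -2.13655068] [ 0.2846253  -0.01272962 -0.02384419]
```

>>> carry_out(deltas=[0.0002,0,0.0005,0,0,0,0.0003,0,0.001,0,0,0])

```text
time: 11.5
eef_pos: [0.4597, 0.1114, 0.0803]
tcp_rot: [0.698, 0.699, -0.111, 0.111]
contact_force: [-1.1, -0.5, -0.4]
opening: 0.175
finger_force: 78.9
```

```bash
python3 -c "
from h import *
s=ctrl.get_state();print(s['contact_force'],s['wrist_torque'])"
```

```text
[-1.11703046 -0.45940852 -0.42003663] [ 0.22642444  0.15681087 -0.02103867]
```

>>> carry_out(deltas=[0.0001,0,0.0004,0,0,0,0.0001,0,0.0004,0,0,0,0.0001,0,0.0004,0,0,0])

```text
time: 11.88
eef_pos: [0.4598, 0.1113, 0.0802]
tcp_rot: [0.698, 0.699, -0.111, 0.111]
contact_force: [-1.5, -1.1, 2.8]
opening: 0.171
finger_force: 79.3
```

```bash
python3 - <<'E'
from kin import *
np.set_printoptions(precision=4,suppress=True)
p,Q,s=cur();print(p,s['contact_force'],s['wrist_torque'],s['time'])
# lip position by contact: z=.004; TCP rel lip from commanded
off=np.array([OFF[0],0,OFF[2]]);lip=p-R.from_euler('ZY',[-90,-18],degrees=True).as_matrix()@off;print('lip',lip)
L=lip
# tip up: pivot at lip, slight rise and draw-back with tilt
W=[]
for t in np.r_[20:56:2]:
    f=(t-18)/36.
    W.append((lip2tcp(L+[0,-.012*max(0,f-.3),.0015+.004*f],-90,t,OFF),TR(-90,t)))
seq(p,Q,W)
E
```

```text
[0.4598 0.1113 0.0802] [-1.4527 -1.1323  2.8455] [ 0.0349  0.3015 -0.0009] 11.875
lip [0.4598 0.1667 0.003 ]
[0.0015, 0.0, -0.0043, 0.0, -0.035, 0.0, 0.0035, 0.0, -0.007, 0.0, -0.07, 0.0, 0.0056, 0.0, -0.0097, 0.0, -0.105, 0.0, 0.0079, 0.0, -0.0124, 0.0, -0.139, 0.0, 0.0101, 0.0, -0.0149, 0.0, -0.174, 0.0]
[0.0016, 0.0, -0.0026, 0.0, -0.035, 0.0, 0.003, 0.0, -0.0051, 0.0, -0.07, 0.0, 0.0045, 0.0, -0.0075, 0.0, -0.105, 0.0, 0.0061, 0.0, -0.0098, 0.0, -0.14, 0.0, 0.0077, 0.0, -0.012, 0.0, -0.175, 0.0]
[0.0014, 0.0, -0.0024, 0.0, -0.035, 0.0, 0.0028, 0.0, -0.0047, 0.0, -0.07, 0.0, 0.0043, 0.0, -0.007, 0.0, -0.105, 0.0, 0.0059, 0.0, -0.0092, 0.0, -0.14, 0.0, 0.0076, 0.0, -0.0113, 0.0, -0.175, 0.0]
[0.0014, 0.0, -0.0023, 0.0, -0.035, 0.0, 0.0029, 0.0, -0.0045, 0.0, -0.07, 0.0, 0.0045, 0.0, -0.0066, 0.0, -0.105, 0.0]
```

>>> carry_out(deltas=[0.0015,0.0,-0.0043,0.0,-0.035,0.0,0.0035,0.0,-0.007,0.0,-0.07,0.0,0.0056,0.0,-0.0097,0.0,-0.105,0.0,0.0079,0.0,-0.0124,0.0,-0.139,0.0,0.0101,0.0,-0.0149,0.0,-0.174,0.0])

```text
time: 12.5
eef_pos: [0.4596, 0.126, 0.0908]
tcp_rot: [0.686, 0.686, -0.171, 0.172]
contact_force: [0.7, 0.2, -3.1]
opening: 0.177
finger_force: 78.7
```

>>> carry_out(deltas=[0.0016,0.0,-0.0026,0.0,-0.035,0.0,0.003,0.0,-0.0051,0.0,-0.07,0.0,0.0045,0.0,-0.0075,0.0,-0.105,0.0,0.0061,0.0,-0.0098,0.0,-0.14,0.0,0.0077,0.0,-0.012,0.0,-0.175,0.0])

```text
time: 13.12
eef_pos: [0.4597, 0.1383, 0.0979]
tcp_rot: [0.668, 0.668, -0.231, 0.231]
contact_force: [-0.6, -0.5, -1.8]
opening: 0.178
finger_force: 78.8
```

```bash
python3 - <<'E'
from kin import *
np.set_printoptions(precision=4,suppress=True)
p,Q,s=cur();print(p,s['contact_force'],s['wrist_torque'],s['time'])
t,d=shot('side')
a=cv2.resize(t[220:310,250:370,::-1],None,fx=6,fy=6,interpolation=cv2.INTER_CUBIC);cv2.imwrite('pics/tip1.png',a)
for r in ctrl.find_in('side','nut0_mid'): print(np.round((np.array(r['uv'])-[250,220])*6),round(r['score'],2))
E
```

```text
[0.4597 0.1383 0.0979] [-0.5982 -0.5357 -1.7702] [0.5635 0.0067 0.0107] 13.125
```

View pics/tip1.png

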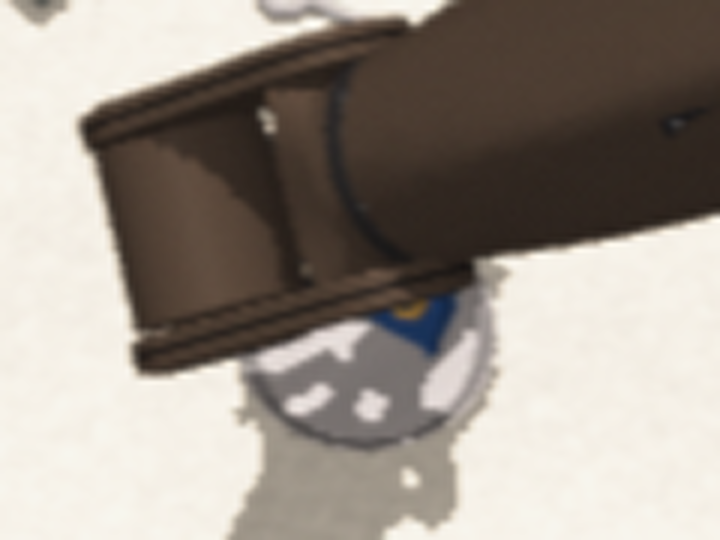

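>>> carry_out(deltas=[0.0014,0.0,-0.0024,0.0,-0.035,0.0,0.0028,0.0,-0.0047,0.0,-0.07,0.0,0.0043,0.0,-0.007,0.0,-0.105,0.0,0.0059,0.0,-0.0092,0.0,-0.14,0.0,0.0076,0.0,-0.0113,0.0,-0.175,0.0])

```text
time: 13.85
eef_pos: [0.4597, 0.1513, 0.1021]
tcp_rot: [0.645, 0.646, -0.288, 0.289]
contact_force: [0.1, -0.9, -2.2]
opening: 0.176
finger_force: 78.8
```

>>> carry_out(deltas=[0.0014,0.0,-0.0023,0.0,-0.035,0.0,0.0029,0.0,-0.0045,0.0,-0.07,0.0,0.0045,0.0,-0.0066,0.0,-0.105,0.0,0.0045,0,-0.0066,0,-0.105,0])

```text
time: 14.35
eef_pos: [0.4595, 0.1592, 0.1026]
tcp_rot: [0.629, 0.63, -0.322, 0.321]
contact_force: [0.7, -0.4, -1.7]
opening: 0.178
finger_force: 78.8
```

```bash
cat > brass.py <<'E'
from kin import *
np.set_printoptions(precision=4,suppress=True)
def brass(n):
    t,d=shot(n);h=cv2.cvtColor(t,cv2.COLOR_RGB2HSV)
    k=((h[...,0]>14)&(h[...,0]<30)&(h[...,1]>110)&(h[...,2]>45)).astype(np.uint8)
    c,l,s,m=cv2.connectedComponentsWithStats(k)
    for i in range(1,c):
        P=w(n,m[i][0],m[i][1],np.median(d[l==i]))
        if s[i,4]>2 and .35<P[0]<.6 and .0<P[1]<.32: print(n,s[i,4],m[i].round(1),P)
    return t
if __name__=='__main__':
    p,Q,s=cur();print(p,s['contact_force'],s['wrist_torque'],s['time'])
    print('lip',p+Q@np.diag([-1,1,-1])@-np.array(OFF))
    for n in('side','top'):
        t=brass(n);cv2.imwrite('pics/b_%s_%.2f.png'%(n,s['time']),t[:,:,::-1])
        for r in ctrl.find_in(n,'nut0_mid'): print(r['uv'],round(r['score'],2),onz(*r['uv'],.01,n))
E
python3 brass.py
```

```text
[0.4595 0.1592 0.1026] [ 0.686  -0.437  -1.6729] [ 0.6407  0.0337 -0.003 ] 14.35
lip [0.4594 0.1584 0.0076]
top 5 [251.2 230.4] [0.4778 0.1556 0.0321]
top 33 [249.4 241.5] [0.4443 0.1606 0.0268]
```

>>> carry_out(deltas=[-0.0046,0,0.0029,0,0,0,-0.0091,0,0.0058,0,0,0,-0.0137,0,0.0086,0,0,0,-0.0182,0,0.0115,0,0,0,-0.0182,0,0.0115,0,0,0])

```text
time: 15.18
eef_pos: [0.4597, 0.1386, 0.1114]
tcp_rot: [0.63, 0.63, -0.321, 0.321]
contact_force: [0.1, 0.2, -2.7]
opening: 0.181
finger_force: 78.9
```

```bash
python3 brass.py
```

```text
[0.4597 0.1386 0.1114] [ 0.1131  0.192  -2.7366] [ 0.6619 -0.0385  0.0115] 15.175
lip [0.4597 0.1379 0.0164]
top 37 [252.2 241.9] [0.4437 0.1537 0.0167]
```

>>> carry_out(deltas=[-0.002,0,-0.002,0,-0.035,0,-0.002,0,-0.005,0,-0.07,0,-0.002,0,-0.008,0,-0.105,0,-0.002,0,-0.008,0,-0.105,0])

```text
time: 15.88
eef_pos: [0.4595, 0.1447, 0.1168]
tcp_rot: [0.612, 0.613, -0.354, 0.354]
contact_force: [-0.5, 0.8, -1.8]
opening: 0.178
finger_force: 78.9
```

```bash
python3 brass.py; python3 - <<'E'
from kin import *
F=[];M=[]
for i in range(16):
    ctrl.read_camera('top');s=ctrl.get_state();F.append(s['contact_force']);M.append(s['wrist_torque'])
print(np.mean(F,0),np.std(F,0),np.mean(M,0),np.std(M,0),s['time'])
E
```

```text
[0.4595 0.1447 0.1168] [-0.4937  0.7737 -1.7894] [0.7738 0.0584 0.0409] 15.875
lip [0.4594 0.1339 0.0224]
top 36 [252.3 242. ] [0.4434 0.1534 0.0163]
[-0.05217618  0.1447746  -2.12376009] [0.46787061 0.48260645 0.66132064] [0.73158903 0.01185932 0.00559126] [0.02339896 0.04467862 0.03836709] 16.875
```

```bash
python3 - <<'E'
from kin import *
p,Q,_=cur()
l0=p+Q@np.diag([-1,1,-1])@-np.array(OFF);print(l0)
W=[]
for i in range(1,11):
    t=60-6*i; f=i/10
    W.append((lip2tcp(l0+[0,-.03*f,.09*min(1,f*1.4)],-90,t,OFF),TR(-90,t)))
seq(p,Q,W)
E
```

```text
[0.45963713 0.13356534 0.02297167]
[-0.0179, 0.0, 0.0047, 0.0, 0.105, 0.0, -0.0349, 0.0, 0.0098, 0.0, 0.21, 0.0, -0.0509, 0.0, 0.0154, 0.0, 0.315, 0.0, -0.066, 0.0, 0.0213, 0.0, 0.42, 0.0, -0.08, 0.0, 0.0274, 0.0, 0.524, 0.0]
[-0.0144, 0.0, -0.0011, 0.0, 0.105, 0.0, -0.0279, 0.0, -0.0017, 0.0, 0.209, 0.0, -0.035, 0.0, 0.0075, 0.0, 0.314, 0.0, -0.0402, 0.0, 0.0186, 0.0, 0.419, 0.0, -0.0444, 0.0, 0.0299, 0.0, 0.524, 0.0]
```

>>> carry_out(deltas=[-0.0179,0.0,0.0047,0.0,0.105,0.0,-0.0349,0.0,0.0098,0.0,0.21,0.0,-0.0509,0.0,0.0154,0.0,0.315,0.0,-0.066,0.0,0.0213,0.0,0.42,0.0,-0.08,0.0,0.0274,0.0,0.524,0.0])

```text
time: 17.5
eef_pos: [0.4594, 0.0801, 0.1738]
tcp_rot: [0.683, 0.683, -0.182, 0.182]
contact_force: [-0.1, -0.3, -2.7]
opening: 0.175
finger_force: 78.8
```

>>> carry_out(deltas=[-0.0144,0.0,-0.0011,0.0,0.105,0.0,-0.0279,0.0,-0.0017,0.0,0.209,0.0,-0.035,0.0,0.0075,0.0,0.314,0.0,-0.0402,0.0,0.0186,0.0,0.419,0.0,-0.0444,0.0,0.0299,0.0,0.524,0.0])

```text
time: 18.12
eef_pos: [0.4591, 0.0266, 0.1695]
tcp_rot: [0.707, 0.707, 0.001, -0.001]
contact_force: [-0.5, 0.1, -1.9]
opening: 0.177
finger_force: 78.7
```

```bash
python3 brass.py;python3 - <<'E'
from kin import *
import glob
p,Q,s=cur();log();print(p,Q,s['qpos'])
t=cv2.imread(sorted(glob.glob('pics/b_side_*'))[-1])
cv2.imwrite('pics/emp.png',cv2.resize(t[195:310,230:380],None,fx=5,fy=5,interpolation=cv2.INTER_CUBIC))
E
```

```text
[0.4591 0.0266 0.1695] [-0.5074  0.0888 -1.8915] [ 0.0626  0.0187 -0.0204] 18.125
lip [0.459  0.1033 0.1133]
side 37 [320.3 268.3] [0.449  0.1358 0.011 ]
side 36 [311.4 270.7] [0.4686 0.1585 0.0125]
side 15 [317.1 276.9] [0.4418 0.1669 0.0094]
top 3 [280.7 224. ] [0.4643 0.0196 0.4535]
top 3 [286.  223.7] [0.4653 0.009  0.4524]
top 4 [264.8 225.5] [0.4605 0.0518 0.4536]
top 3 [274. 226.] [0.4599 0.0331 0.453 ]
top 3 [289. 225.] [0.4626 0.0027 0.4537]
top 7 [277.9 229. ] [0.4539 0.0249 0.4543]
top 3 [290. 231.] [0.4505 0.0003 0.453 ]
top 3 [284.3 261.3] [0.3896 0.0065 0.4847]
[0.45911695 0.02663821 0.16922255] [[ 8.84493732e-04  9.99998484e-01 -1.49994904e-03]
 [ 9.99998782e-01 -8.86420354e-04 -1.28428074e-03]
 [-1.28560838e-03 -1.49881127e-03 -9.99998050e-01]] [-1.62405762e-01 -1.38383727e-01  2.14536353e+00 -1.66490210e-03
  1.13588593e+00 -1.60817871e-01]
```

View pics/emp.png

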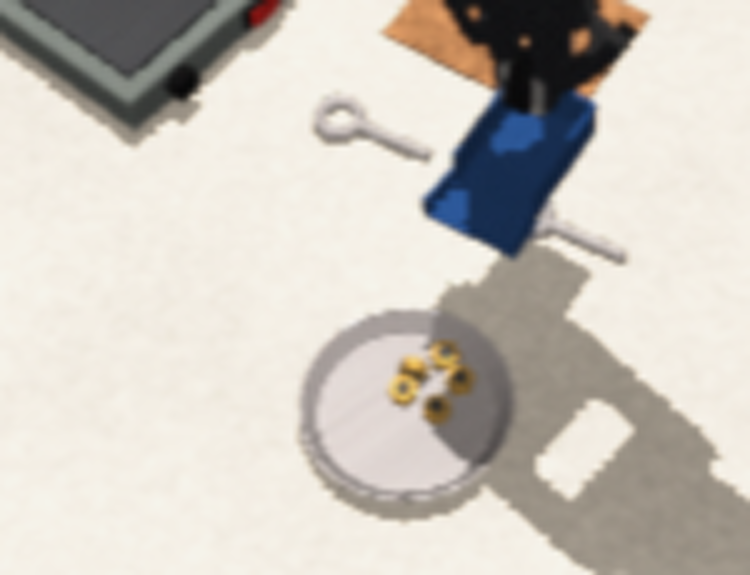

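```bash
python3 - <<'E'
from kin import *
p,Q,_=cur()
e=np.array([.5615,-.135,.150]);yw=1.5
W=[(p+(e-p)*S(i/14),TR(-90+91.5*S(i/14),0)) for i in range(1,15)]+[(e,TR(1.5,0))]
W+=[(e*[1,1,0]+[0,0,z],TR(1.5,0)) for z in (.125,.1,.08,.07,.064)]
seq(p,Q,W)
E
```

```text
[-0.0024, 0.0015, 0.0003, -0.002, 0.001, -0.024, -0.0089, 0.0057, 0.0011, -0.002, 0.001, -0.089, -0.0191, 0.0121, 0.0023, -0.002, 0.001, -0.189, -0.032, 0.0203, 0.0038, -0.002, 0.001, -0.317, -0.0471, 0.0299, 0.0056, -0.002, 0.001, -0.466]
[-0.0194, 0.0019, 0.002, 0.0, 0.0, -0.163, -0.0397, 0.0039, 0.004, 0.0, 0.0, -0.333, -0.06, 0.006, 0.0061, 0.0, 0.0, -0.503, -0.0794, 0.0079, 0.008, 0.0, 0.0, -0.666, -0.0971, 0.0097, 0.0098, 0.0, 0.0, -0.815]
[-0.0116, -0.0101, 0.0015, 0.0, 0.0, -0.128, -0.0206, -0.0179, 0.0027, 0.0, 0.0, -0.228, -0.0265, -0.0231, 0.0035, 0.0, 0.0, -0.293, -0.0286, -0.0249, 0.0038, 0.0, 0.0, -0.317, -0.0286, -0.0249, 0.0038, 0.0, 0.0, -0.317]
[0.0, 0.0, 0.025, 0.0, 0.0, 0.0, 0.0, 0.0, 0.05, 0.0, 0.0, 0.0, 0.0, 0.0, 0.07, 0.0, 0.0, 0.0, 0.0, 0.0, 0.08, 0.0, 0.0, 0.0, 0.0, 0.0, 0.086, 0.0, 0.0, 0.0]
```

>>> carry_out(deltas=[-0.0024,0.0015,0.0003,-0.002,0.001,-0.024,-0.0089,0.0057,0.0011,-0.002,0.001,-0.089,-0.0191,0.0121,0.0023,-0.002,0.001,-0.189,-0.032,0.0203,0.0038,-0.002,0.001,-0.317,-0.0471,0.0299,0.0056,-0.002,0.001,-0.466])

```text
time: 18.95
eef_pos: [0.4899, -0.0194, 0.1639]
tcp_rot: [0.521, 0.853, 0.001, 0.001]
contact_force: [0.7, 1.1, -1.6]
opening: 0.175
finger_force: 78.7
```

>>> carry_out(deltas=[-0.0194,0.0019,0.002,0.0,0.0,-0.163,-0.0397,0.0039,0.004,0.0,0.0,-0.333,-0.06,0.006,0.0061,0.0,0.0,-0.503,-0.0794,0.0079,0.008,0.0,0.0,-0.666,-0.0971,0.0097,0.0098,0.0,0.0,-0.815])

```text
time: 19.58
eef_pos: [0.5426, -0.102, 0.1539]
tcp_rot: [0.14, 0.99, 0.0, 0.001]
contact_force: [0.9, -0.1, -1.2]
opening: 0.179
finger_force: 78.7
```

>>> carry_out(deltas=[-0.0116,-0.0101,0.0015,0.0,0.0,-0.128,-0.0206,-0.0179,0.0027,0.0,0.0,-0.228,-0.0265,-0.0231,0.0035,0.0,0.0,-0.293,-0.0286,-0.0249,0.0038,0.0,0.0,-0.317,-0.0286,-0.0249,0.0038,0.0,0.0,-0.317])

```text
time: 20.2
eef_pos: [0.5624, -0.1338, 0.1501]
tcp_rot: [-0.014, 1.0, 0.001, 0.001]
contact_force: [0.8, 0.2, -2.0]
opening: 0.174
finger_force: 78.7
```

>>> carry_out(deltas=[0.0,0.0,0.025,0.0,0.0,0.0,0.0,0.0,0.05,0.0,0.0,0.0,0.0,0.0,0.07,0.0,0.0,0.0,0.0,0.0,0.08,0.0,0.0,0.0,0.0,0.0,0.086,0.0,0.0,0.0])

```text
time: 20.82
eef_pos: [0.5625, -0.1342, 0.0639]
tcp_rot: [-0.014, 1.0, 0.001, 0.001]
contact_force: [-0.1, 0.1, -1.9]
opening: 0.182
finger_force: 78.9
```

>>> carry_out(deltas=[0,0,0,0,0,0,0,0,0,0,0,0])

```text
time: 21.08
eef_pos: [0.563, -0.1345, 0.065]
tcp_rot: [-0.014, 1.0, 0.0, 0.002]
contact_force: [-0.2, -0.6, -2.7]
opening: 0.172
finger_force: 78.9
```

```bash
python3 - <<'E'
from kin import *
np.set_printoptions(precision=4,suppress=True)
p,Q,s=cur();print(p,s['contact_force'],s['wrist_torque'],s['time'])
print(rows(p,Q,[((.5615,-.135,.061),TR(1.5,0))]))
E
```

```text
[ 0.563  -0.1345  0.065 ] [-0.2406 -0.5919 -2.6927] [ 0.0102 -0.0314 -0.0312] 21.075
[0.0016, -0.0005, 0.004, 0.001, 0.003, 0.001]
```

>>> carry_out(deltas=[0,0,0.0015,0,0.002,0,0,0,0.003,0,0.002,0,0,0,0.003,0,0.002,0])

```text
time: 21.45
eef_pos: [0.5623, -0.1342, 0.061]
tcp_rot: [-0.014, 1.0, 0.001, -0.0]
contact_force: [0.1, -0.2, -1.9]
opening: 0.179
finger_force: 78.9
```

>>> carry_out(deltas=[0,0,0.001,0,0,0,0,0,0.001,0,0,0])

```text
time: 21.7
eef_pos: [0.5625, -0.1343, 0.0604]
tcp_rot: [-0.014, 1.0, 0.001, -0.0]
contact_force: [-0.5, 0.3, 0.3]
opening: 0.175
finger_force: 78.9
```

```bash
python3 - <<'E'
from kin import *
np.set_printoptions(precision=4,suppress=True)
p,Q,s=cur();print(p,s['contact_force'],s['wrist_torque'],s['time'])
E
```

```text
[ 0.5625 -0.1343  0.0604] [-0.4558  0.2842  0.2999] [0.0494 0.06   0.0242] 21.7
```

>>> carry_out(deltas=[0,0,0.0004,0,0,0,0,0,0.0004,0,0,0])

```text
time: 21.95
eef_pos: [0.5625, -0.1343, 0.0604]
tcp_rot: [-0.014, 1.0, 0.001, -0.0]
contact_force: [-3.1, 1.2, 3.5]
opening: 0.176
finger_force: 79.5
```

>>> carry_out(deltas=[0,0,0,0,0,0,0,0,0,0,0,0,0,0,0,0,0,0,0,0,0,0,0,0], grip=100)

```text
time: 22.45
eef_pos: [0.5624, -0.1342, 0.0596]
tcp_rot: [-0.014, 1.0, 0.001, -0.0]
contact_force: [0.0, 0.8, 0.7]
opening: 0.991
finger_force: 0.0
```

>>> carry_out(deltas=[0,0,0,0,0,0,0,0,0,0,0,0,0,0,-0.02,0,0,0,0,0,-0.05,0,0,0,0,0,-0.09,0,0,0])

```text
time: 23.08
eef_pos: [0.5621, -0.1342, 0.1512]
tcp_rot: [-0.014, 1.0, 0.001, -0.0]
contact_force: [0.8, -1.4, -0.7]
opening: 1.0
finger_force: 0.0
```

>>> carry_out(deltas=[0,0,-0.05,0,0,0,0,0,-0.1,0,0,0,0,0,-0.1,0,0,0])

```text
time: 23.45
eef_pos: [0.5652, -0.1356, 0.2579]
tcp_rot: [-0.014, 1.0, -0.002, 0.006]
contact_force: [-0.2, 0.1, -0.4]
opening: 1.003
finger_force: 0.0
```

```bash
python3 - <<'E'
from kin import *
np.set_printoptions(precision=4,suppress=True)
t0=np.load('t0.npz')
s,d=shot('side')
def st(img,dep,n):
    a=img.astype(int);k=(a[...,2]>a[...,0]+25)&(dep>0);v,u=np.nonzero(k)
    P=w(n,u,v,dep[k]);r=(abs(P[:,0]-.55)<.12)&(abs(P[:,1]+.13)<.1)&(P[:,2]<.11)
    P=P[r];print(n,len(P),P.mean(0),np.percentile(P,[2,98],axis=0).ravel())
st(t0['s'],t0['ds'],'side');st(s,d,'side')
for n in ('side','top'):
    a,b=(s,t0['s']) if n=='side' else (shot('top')[0],t0['p'])
    for q in ['dish_floor','nut0_mid','eyebolt_a','mat_top']: 
        for r in ctrl.find_in(n,q)[:5]: print(n,q,np.round(r['uv']),round(r['score'],2),onz(*r['uv'],.01,n)[:2])
    g=np.abs(a.astype(int)-b).sum(-1)>90
    m=cv2.morphologyEx(g.astype(np.uint8),cv2.MORPH_OPEN,np.ones((2,2)))
    c,l,S_,M=cv2.connectedComponentsWithStats(m)
    print(n,[(int(S_[i,4]),M[i].round().tolist()) for i in range(1,c) if S_[i,4]>6][:14])
    h=cv2.cvtColor(a,cv2.COLOR_RGB2HSV)[...,1][225:255,225:270] if n=='top' else cv2.cvtColor(a,cv2.COLOR_RGB2HSV)[...,1][250:300,285:340]
    c,l,S_,M=cv2.connectedComponentsWithStats((h>100).astype(np.uint8));print('brass',S_[1:,4],M[1:].round(1).tolist())
E
```

```text
side 406 [ 0.5444 -0.1329  0.0212] [ 0.4866 -0.1652  0.0024  0.5948 -0.1011  0.0934]
side 543 [ 0.5469 -0.1365  0.0187] [ 0.4899 -0.1661  0.0005  0.5986 -0.1023  0.0932]
side dish_floor [309. 278.] 0.72 [0.4629 0.1826]
side eyebolt_a [340. 238.] 0.48 [0.452  0.0024]
side eyebolt_a [301. 220.] 0.41 [0.6092 0.0034]
side mat_top [427. 157.] 0.67 [ 0.3488 -0.5109]
side mat_top [322. 204.] 0.58 [ 0.5817 -0.0916]
side [(230, [596.0, 41.0]), (14, [351.0, 68.0]), (51088, [466.0, 248.0]), (8, [362.0, 73.0]), (183, [568.0, 111.0]), (27, [314.0, 112.0]), (37, [353.0, 114.0]), (33, [309.0, 115.0]), (558, [535.0, 127.0]), (37, [307.0, 119.0]), (67, [302.0, 125.0]), (129, [351.0, 137.0]), (82, [271.0, 141.0]), (15, [367.0, 131.0])]
brass [43 42 18] [[35.0, 18.0], [26.2, 20.8], [31.7, 26.3]]
top dish_floor [245. 234.] 0.69 [0.4671 0.1788]
top eyebolt_a [298. 230.] 0.61 [0.4827 0.0158]
top mat_top [488. 289.] 0.7 [ 0.3175 -0.5674]
top mat_top [362. 204.] 0.44 [ 0.5674 -0.1816]
top [(18112, [292.0, 290.0]), (62, [347.0, 220.0]), (21, [347.0, 228.0]), (4750, [85.0, 368.0]), (135, [5.0, 341.0]), (219, [7.0, 358.0]), (224, [286.0, 386.0]), (337, [11.0, 393.0]), (51, [306.0, 395.0])]
brass [45 57 27] [[25.8, 8.6], [33.5, 14.9], [23.5, 16.9]]
```

```bash
python3 -c "
from plant import ctrl
print(ctrl.sign_off())"
```

```text
the job is handed in; nothing more can be done
None
```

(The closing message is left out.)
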